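# Fetch the flux syringe from the rotary stand

### The job

Turn the rotary syringe stand until the green flux syringe stands over the white pointer at the front of the foot and let it come to rest there. Then draw the green syringe out at the front and lay it gently in the two V saddles of the rest, nozzle cap over the drip cup, without letting it drop. Leave the other syringes in their pockets and the things on the mat where they are.

Things in the scene. Friction and masses are not known exactly. Their poses are not given: they have to be found in the camera images.
- stand: Fixed black round foot of the rotary stand, 164 mm across, 22 mm high. Origin: on the table, on the turning axis; z up. Its front is its own -x direction, towards the robot's side of the bench, marked by a white pointer block (30 x 22 x 11 mm) sticking out to 103 mm from the axis.
- carousel: Turning rack on the foot: aluminium discs and column, six grey sleeves 60 degrees apart, leaning out 50 degrees from upright. Origin: on the axis at table height, z up; its own -x points to the green pocket. Turns both ways, no stops or detents; stiff (0.2 N m), stays where left. Sleeves: 28 mm outside, bore 23 mm, 55 mm deep. Syringe tops sweep a 170 mm radius, up to 150 mm high.
- knob (a point): Point on the turning axis, 138 mm above the table, at mid-height of the black fluted round knob on top of the rack (44 mm diameter, from 120 to 155 mm above the table). The knob is fast to the rack: turning it turns the rack.
- green_pocket (a point): Centre of the mouth of the green syringe's sleeve, on the rack: 90 mm from the turning axis, 81 mm above the table. At the pointer it lies straight above the pointer's line, on the stand's own -x axis.
- green_syringe: Wanted syringe: light green barrel, dark green plunger and cap, 150 mm, about 45 g. Origin: tip-cap end; z along it to the plunger. Along z: cap 10 mm dia. to 12 mm, barrel 20 mm dia. to 118, finger flange 32 x 20 x 3 mm there, rod 12 mm dia., thumb disc 18 mm dia. ending at 150. Stands with 1.5 mm play in its sleeve, leaning outward; barrel bare from 55 to 118 mm.
- green_mid (a point): Point on the green syringe's axis 71 mm from the tip-cap end; it belongs at seat when the syringe lies in the rest.
- green_tip (a point): The tip-cap (nozzle) end of the green syringe, on its axis.
- rest: Fixed rest: aluminium plate 150 x 56 x 6 mm, two black V saddles (90 degree V, 8 mm thick, 40 mm high, 41 mm wide, at x = -36 and +36 mm) and a steel drip cup (32 mm dia., 15 mm high) at x = +74. Origin: on the table midway between the saddles; x runs along the rest to the cup, roughly away from the robot; z up. The syringe lies level along x, cap over the cup.
- seat (a point): Point midway between the saddles, 36 mm above the table, where the axis of a 20 mm barrel lies when it sits in both saddles.
- red_syringe: Bystander in a sleeve of the rack: same size as the green one, red plunger. Origin: tip-cap end, z towards the plunger.
- blue_syringe: Bystander in a sleeve of the rack: same size, blue plunger. Origin: tip-cap end, z towards the plunger.
- black_syringe: Bystander in a sleeve of the rack: same size, black plunger. Origin: tip-cap end, z towards the plunger.
- flux_tin: Bystander: round brass tin, 58 mm diameter, 27 mm high. Origin: centre of its underside.
- loupe: Bystander: black magnifier lying flat, 60 mm ring with a 70 mm handle, 12 mm high. Origin: centre of the ring's underside.
- screwdriver: Bystander: red-handled screwdriver, 180 mm, lying on the mat. Origin: under its middle.
Not all that is in view belongs to the job. There is more than one size of the stand; the one meant has the size given above.

How it is judged:
On the way, in this order (a step that is already met when the one before it is completed fails the run):
1. the green syringe, still in its pocket, has been turned to the front pointer (pocket mouth within 20 mm to either side of the pointer's line) and the rack is at rest (y of green_pocket in the frame of stand between -0.02 and 0.02 m and x of green_pocket in the frame of stand below 0 m and angular speed of carousel below 0.1 rad/s and distance between green_syringe and carousel below 0.085 m), for 0.3 s.
2. the green syringe has been drawn out clear of its pocket while the pocket is still at the front (within 35 mm of the pointer's line) (y of green_pocket in the frame of stand between -0.035 and 0.035 m and x of green_pocket in the frame of stand below 0 m and distance between green_syringe and carousel above 0.14 m), for 0.1 s.
At the end, for the whole second after the job is handed in: The green syringe lies still, level (5 degrees), in both saddles, cap over the cup: middle within 15 mm along, 6 mm across, 5 mm in height of the seat. The other syringes are in their pockets; tin, loupe and screwdriver within 30 mm of their starts (x of green_mid in the frame of rest between -0.015 and 0.015 m and y of green_mid in the frame of rest between -0.006 and 0.006 m and z of green_mid in the frame of rest between 0.031 and 0.041 m and x of green_tip in the frame of rest above 0.05 m and y of green_tip in the frame of rest between -0.01 and 0.01 m and angle between green_syringe's own z axis and vertical between 1.48 and 1.66 rad and linear speed of green_syringe below 0.02 m/s and distance between each of red_syringe, blue_syringe, black_syringe and carousel below 0.085 m and distance of each of flux_tin, loupe, screwdriver from where it was at the start of the episode below 0.03 m); the robot touches nothing.
It fails at once if the green syringe is dropped or thrown (over 0.6 m/s, a fall of some 20 mm, while the fingers do not touch it) (linear speed of green_syringe above 0.6 m/s and contact force between green_syringe and the fingers below 0.05 N).
It fails at once if the green syringe is pressed or struck hard on the rest (over 25 N) (contact force between green_syringe and rest above 25 N).
It fails at once if another syringe is pulled or knocked out of its pocket (distance between any of red_syringe, blue_syringe, black_syringe and carousel above 0.085 m).
It fails at once if the tin, loupe or screwdriver is pushed more than 30 mm (distance of any of flux_tin, loupe, screwdriver from where it was at the start of the episode above 0.03 m).
It also fails if it takes over 64 s, if anything falls off the work surface, if the arm or the gripper's body presses on something with over 40 N, if the wrist force passes 120 N, or if a joint passes its speed limit or range.

### The arm

A 7-joint arm with a two-finger parallel gripper is mounted at the origin on the work surface. World frame = base frame: x ahead of the robot, y to its left, z up, the work surface at z = 0. Lengths are in m, angles in rad, forces in N, time in s.
With the tool pointing down it reaches from about 0.35 to 0.775 m from the base axis. Payload 3.1 kg.
Tool frame: the origin (TCP) lies where the fingers leave the gripper's body, on its centre line; the fingertips stand 73 mm ahead of it and the grasp point (between the pads) lies 54 mm ahead of it; z points along the fingers, y is the direction in which the jaws open and shut (so a half turn about z gives the same grasp; the last joint's range is limited). The gripper opens to 85 mm and grips with 20 to 120 N. Pads are 22 mm wide; open, the fingers measure 114 mm over their backs; the gripper's body (76 mm by 85 mm) begins 54 mm behind the grasp point. The pads swing forward as they close: fully open they stand 13 mm farther back than shut.
Start: joints at [1.294, 0.311, 0.014, 1.512, -0.004, 1.319, -0.027], TCP at [0.128, -0.535, 0.304] pointing down, gripper open.
Joint ranges: [-2.7, 2.7], [-0.3, 1.91], [-1.27, 1.3], [0.12, 2.57], [-1.44, 4.58], [0.2, 2.03], [-3.05, 3.05]. Speed limits (rad/s): [2.79, 2.79, 3.14, 3.14, 3.14, 3.14, 3.14].

### API

Orientations are given as [roll, pitch, yaw] about the fixed x, y, z axes, in that order (R = Rz(yaw) Ry(pitch) Rx(roll)).
In Python, from rig import status, camera, calibration, workorder, find_in gives the robot as it stands.
- The arm moves only by the tool servo_tool, never from a script. Its argument "moves" is a list of rows, each a list of 2 entries, a list of its own where there are three numbers: the shift along the world's x, y, z in m, then the turn about the world's z in rad. In form: [[[tx, ty, tz], roll], ...]. A call has 1 to 20 rows; each row is the pose to reach, as a shift and turn from the pose measured when the call began; what a row does not reach only later rows make up. A row lasts 1/10 s, in which the tool goes at most 50 mm and 8.59 degrees, less where a joint would pass 70% of its speed; a pose out of reach is approached as far as the arm can. A call with a gripper value outside its range is refused whole. "jaw" is the closure, from -1 (fully open) to 1 (shut), so that 0 is half open, set as the call begins (left out, the last holds). The fingers move at their own pace and stop on an object; "force" is the grip in N (left out, the last holds). Time passes only in rows, so rows that repeat a pose let the fingers close. It gives the time, the measured TCP pose, the force and the opening at its end, in the units of the state.
- status.get_state(): the state, without advancing time (a new reading comes with each control period).
- camera(name): name is "side" or "top"; returns (picture, depth): 420x560x3 uint8, red, green, blue; 420x560 float32, m along the optical axis (not along the pixel's ray), 0 where there is no reading.
- calibration(name): a dict with "intrinsics" (3x3 intrinsics, pixels), "distortion" ([k1, k2, p1, p2, k3] as OpenCV has them; the pictures are not rectified), "position" and "attitude" of the camera in the world. Camera axes: x right, y down, z forward; pixel columns grow to the right and rows downward; lengths in m; the calibration is good to about 2 mm. A picture is of the moment at which its call begins. calibration takes no time and is no camera call.
- workorder.close_job(): hands the job in, once; it reports no verdict.
Trained networks look in the newest picture that a camera, given by its name, has taken for a name from the list of things; names that differ only in an ending like _2 or _b are one class to them, and where a whole thing is asked for, a point or a joint stands for the part that bears it (a point fixed in the world has none). Each returns a list of dicts, best first, with "confidence" (0 to 1); they miss things now and then, are a little off and sometimes report something else, mostly with a low value. They report only what shows in the picture. A call takes as long as a camera call. They do not tell look-alikes from the thing itself.
- find_in(camera, label): "centre" ([column, row] in pixels, amid what is visible of it).
The state is a dict: "clock": time; "joint_pos": joint angles; "qvel": joint speeds; "effort": joint torques, N m; "ee_pos": TCP position; "tool_rot": TCP orientation; "force": force on the tool from outside, world axes, zero at the start; "torque": the same for the moment, N m; "gripper_width": opening from 0.0 (shut) to 1.0 (fully open).
Only numpy, scipy, OpenCV 4.12 (cv2) and the standard library are available. Lean on these libraries where they do the work, as an engineer would, in place of code of your own. Each camera call takes 0.05 s, during which the arm holds its last target.

## Working session

There is one attempt and no reset: what is moved stays moved. The work goes in short steps, Python scripts to look and compute and a tool call to move; the robot and the scene stay as the last step left them, time stands still between calls to the robot, and variables do not carry over. Pictures are saved under pics/ and viewed, and the job is handed in when it is done.

Besides the shell and the picture viewer there is one more tool, called as name(argument=value, ...) on one line, values as JSON. servo_tool: Moves the arm, as the interface text tells. Its arguments: {"type":"object","properties":{"moves":{"type":"array","items":{"type":"array"}},"jaw":{"type":"number"},"force":{"type":"number"}},"required":["moves"]}

```bash
ls; mkdir -p pics; cat > h.py <<'E'
import numpy as np, cv2
from rig import status, camera, calibration, workorder, find_in
def snap(n,f):
    p,d=camera(n); cv2.imwrite(f'pics/{f}.png',p[:,:,::-1]); np.save(f'pics/{f}.npy',d); return p,d
E
python3 - <<'E'
from h import *
for n in ['side','top']:
    snap(n,n+'0'); print(calibration(n))
    for l in ['stand','carousel','knob','green_syringe','rest','flux_tin','loupe','screwdriver','red_syringe','blue_syringe','black_syringe']:
        print(l,[(np.round(r['centre']),round(r['confidence'],2)) for r in find_in(n,l)][:3])
print(status.get_state())
E
```

```text
pics
{'intrinsics': array([[389.32569824,   0.        , 275.49857659],
       [  0.        , 389.32569824, 215.726796  ],
       [  0.        ,   0.        ,   1.        ]]), 'distortion': array([0.00133872, 0.        , 0.        , 0.        , 0.        ]), 'position': array([ 0.39096127, -0.74649628,  0.65546865]), 'attitude': array([-2.23703107, -0.01136825, -0.10971688])}
stand [(array([153., 373.]), 0.97), (array([329., 292.]), 0.93), (array([344., 165.]), 0.78)]
carousel [(array([343., 258.]), 0.65)]
knob [(array([344., 255.]), 0.97)]
green_syringe [(array([321., 194.]), 0.54)]
rest [(array([320., 196.]), 0.82), (array([393., 281.]), 0.42), (array([343., 258.]), 0.29)]
flux_tin [(array([250., 240.]), 0.57)]
loupe [(array([381., 217.]), 0.64)]
screwdriver [(array([284., 360.]), 0.9), (array([364., 207.]), 0.48), (array([307., 213.]), 0.4)]
red_syringe [(array([307., 214.]), 0.69)]
blue_syringe [(array([323., 280.]), 0.51)]
black_syringe [(array([390., 280.]), 0.89), (array([306., 210.]), 0.61)]
{'intrinsics': array([[420.74018134,   0.        , 280.67711188],
       [  0.        
[... 894 characters left out ...]
'clock': 1.2, 'joint_pos': array([ 1.29428216,  0.31091306,  0.01395989,  1.5115317 , -0.00437506,
        1.31922165, -0.02721677]), 'qvel': array([-1.91888839e-03,  1.12302739e-03, -1.81899899e-03, -1.47759661e-03,
        1.47908865e-03, -1.85943395e-05,  1.66418859e-03]), 'effort': array([ 1.30460165e-05, -3.79814601e+01,  1.45718479e-01, -2.30863559e+01,
        1.21997064e-02,  2.11798491e-03, -2.91598511e-06]), 'ee_pos': array([ 0.12800772, -0.53489167,  0.30388373]), 'tool_rot': array([-3.14155054e+00,  3.44664184e-05,  2.34917465e-01]), 'force': array([ 0.03369799, -0.54046108, -0.09030571]), 'torque': array([0.06934412, 0.01877132, 0.05097666]), 'gripper_width': 0.9985102383072287}
```

View pics/side0.png

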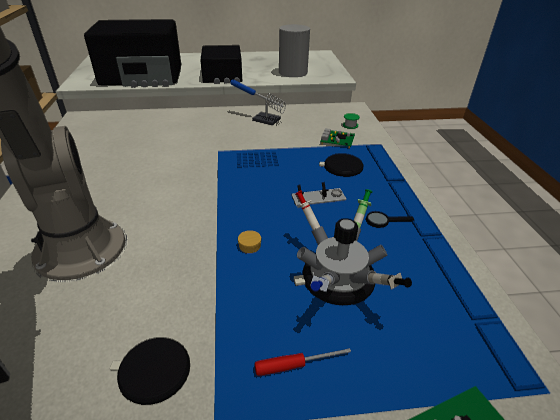

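View pics/top0.png

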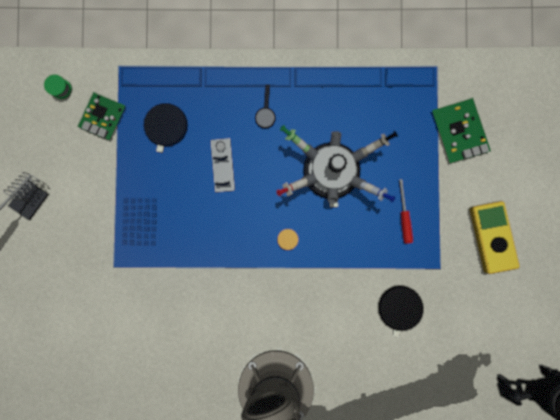

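```bash
python3 - <<'E'
import cv2
a=cv2.imread('pics/top0.png')[90:260,190:430]; cv2.imwrite('pics/top0c.png',cv2.resize(a,None,fx=3.3,fy=3.3,interpolation=cv2.INTER_CUBIC))
a=cv2.imread('pics/side0.png')[150:380,220:460]; cv2.imwrite('pics/side0c.png',cv2.resize(a,None,fx=2.6,fy=2.6,interpolation=cv2.INTER_CUBIC))
E
```

```text
(no output)
```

View pics/top0c.png

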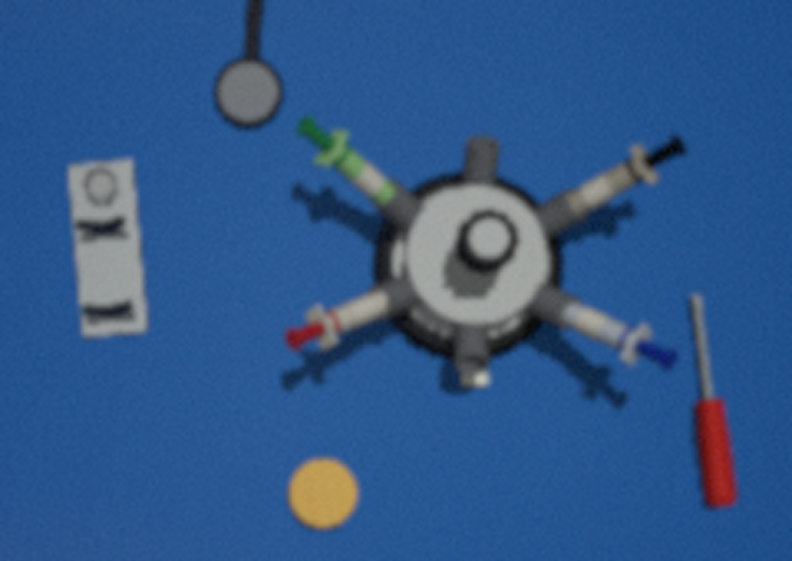

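View pics/side0c.png

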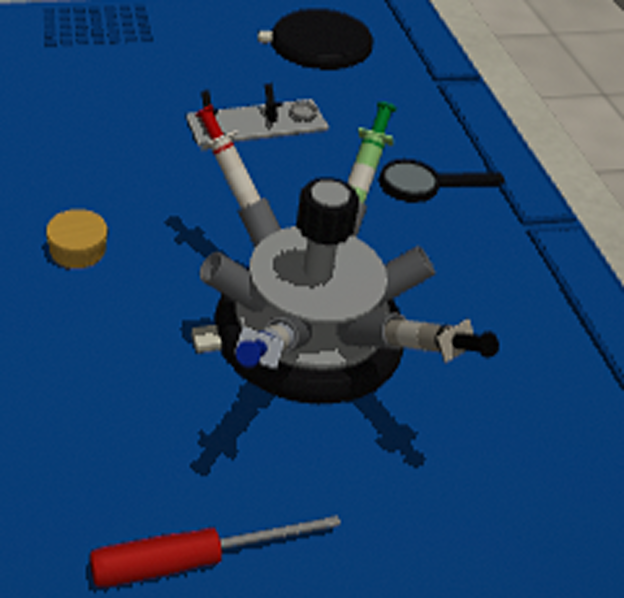

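Both views show the rack with a knob. Green is at top-image (290,130), the white pointer at about (336,205), and the rest at about (222,165), with its cup at the top end. Next I'll measure these positions.

```bash
cat >> h.py <<'E'
from scipy.spatial.transform import Rotation as Ro
def cam(n):
    c=calibration(n); return c['intrinsics'],c['distortion'],np.array(c['position']),Ro.from_euler('xyz',c['attitude']).as_matrix()
def rays(n,uv):
    K,D,p,R=cam(n); x=cv2.undistortPoints(np.float64(uv).reshape(-1,1,2),K,D).reshape(-1,2)
    return p,np.c_[x,np.ones(len(x))]@R.T
def cloud(n,d):
    h,w=d.shape; vv,uu=np.mgrid[:h,:w]; p,r=rays(n,np.stack([uu.ravel(),vv.ravel()],1))
    P=p+r*d.ravel()[:,None]; P[d.ravel()==0]=np.nan; return P.reshape(h,w,3)
def atz(n,uv,z):
    p,r=rays(n,uv); return p+r*((z-p[2])/r[:,2])[:,None]
def proj(n,P):
    K,D,p,R=cam(n); return cv2.projectPoints(np.float64(P).reshape(-1,3),R.T,-R.T@p,K,D)[0].reshape(-1,2)
E
python3 - <<'E'
from h import *
for n in ['top','side']:
    img=cv2.imread(f'pics/{n}0.png'); d=np.load(f'pics/{n}0.npy'); C=cloud(n,d); z=C[...,2]
    print(n,'mat z',np.nanmedian(z[240:260,150:250]) if n=='top' else np.nanmedian(z[320:340,230:250]))
    hsv=cv2.cvtColor(img,cv2.COLOR_BGR2HSV)
    # knob top: z 0.15..0.165 dark/gray near center
    c=atz(n,[[334,168]] if n=='top' else [[344,240]],0.138)[0]
    m=(abs(z-0.155)<0.008)&(np.hypot(C[...,0]-c[0],C[...,1]-c[1])<0.06)&(hsv[...,1]<90)
    print('knobtop',m.sum(),np.nanmedian(C[m],0), (np.nanmin(C[m],0)+np.nanmax(C[m],0))/2,np.nanmin(C[m],0),np.nanmax(C[m],0))
    g=(hsv[...,0]>40)&(hsv[...,0]<80)&(hsv[...,1]>80)&(z>0.05)&(np.hypot(C[...,0]-c[0],C[...,1]-c[1])<0.2)
    if g.sum(): 
        P=C[g];print('green',g.sum(),P.mean(0)); u,s,v=np.linalg.svd(P-P.mean(0));print(v[0],s)
    for zz in [0.011]:
        m=(hsv[...,1]<60)&(hsv[...,2]>130)&(np.hypot(C[...,0]-c[0],C[...,1]-c[1])<0.115)&(z<0.03)&(z>0.004)&(np.hypot(C[...,0]-c[0],C[...,1]-c[1])>0.075)
        print('pointer',m.sum()); 
        if m.sum(): print(np.nanmean(C[m],0),np.argwhere(m)[:, ::-1].mean(0)); print(np.round(C[m],3)[:12])
    m=(abs(z-0.007)<0.01)&(hsv[...,1]<60)&(hsv[...,2]>100)
    box=np.zeros_like(m); 
    if n=='top': box[130:200,205:240]=1
    else: box[180:210,285:352]=1
    m&=box.astype(bool); q=np.argwhere(m)[:,::-1]
    r=cv2.minAreaRect(np.float32(q)); bp=cv2.boxPoints(r); W=atz(n,bp,0.006); print('rest',W.round(4).tolist(),W.mean(0))
E
```

```text
top mat z 0.0009283641448957214
knobtop 256 [ 0.60332927 -0.15456386  0.15569033] [ 0.60399397 -0.15473865  0.15403427] [ 0.58164722 -0.17724711  0.14707424] [ 0.62634073 -0.13223018  0.16099431]
green 95 [ 0.67909101 -0.04214965  0.12301719]
[-0.47346078 -0.69496412 -0.5411652 ] [0.2163349  0.03937988 0.02511004]
pointer 15
[ 0.51205397 -0.17424769  0.01004397] [337.73333333 203.26666667]
[[ 0.57  -0.258  0.006]
 [ 0.513 -0.169  0.011]
 [ 0.513 -0.172  0.01 ]
 [ 0.51  -0.164  0.008]
 [ 0.51  -0.166  0.015]
 [ 0.51  -0.17   0.007]
 [ 0.51  -0.172  0.009]
 [ 0.507 -0.164  0.009]
 [ 0.507 -0.166  0.012]
 [ 0.507 -0.169  0.011]
 [ 0.507 -0.172  0.011]
 [ 0.504 -0.164  0.01 ]]
rest [[0.6936, 0.1893, 0.006], [0.6989, 0.1338, 0.006], [0.5499, 0.1189, 0.006], [0.5447, 0.174, 0.006]] [0.62174952 0.15400949 0.006     ]
side mat z 0.0009323334257665405
knobtop 265 [ 0.60504302 -0.16353857  0.15539396] [ 0.60636807 -0.15932492  0.15345401] [ 0.58549762 -0.18032306  0.14747708] [ 0.62723853 -0.13832679  0.15943093]
green 206 [ 0.67882752 -0.05337865  0.12036098]
[-0.18096655 -0.98248445 -0.04444556] [0.63618193 0.20484794 0.14473596]
pointer 37
[ 0.51428011 -0.1670719   0.01092542] [298.89189189 280.27027027]
[[ 0.515 -0.161  0.011]
 [ 0.518 -0.161  0.011]
 [ 0.52  -0.159  0.009]
 [ 0.506 -0.163  0.011]
 [ 0.508 -0.164  0.012]
 [ 0.511 -0.161  0.008]
 [ 0.513 -0.163  0.011]
 [ 0.515 -0.166  0.014]
 [ 0.517 -0.165  0.012]
 [ 0.519 -0.164  0.011]
 [ 0.522 -0.163  0.01 ]
 [ 0.523 -0.167  0.013]]
rest [[0.5477, 0.1753, 0.006], [0.7074, 0.1938, 0.006], [0.6963, 0.1321, 0.006], [0.5434, 0.1159, 0.006]] [0.62368587 0.15428877 0.006     ]
```

servo_tool(moves=[[[0.034, 0.027, 0], 0.05], [[0.068, 0.054, 0], 0.1], [[0.102, 0.081, 0], 0.15], [[0.136, 0.108, 0], 0.2], [[0.17, 0.135, 0], 0.25], [[0.204, 0.162, 0], 0.31], [[0.238, 0.189, 0], 0.37], [[0.272, 0.216, 0], 0.43], [[0.306, 0.243, 0], 0.49], [[0.34, 0.27, 0], 0.55], [[0.374, 0.297, 0], 0.6], [[0.408, 0.324, 0], 0.65], [[0.442, 0.351, 0], 0.7], [[0.477, 0.378, 0], 0.75], [[0.477, 0.378, 0], 0.75], [[0.477, 0.378, 0], 0.75]], jaw=-1)

```text
clock: 2.8
ee_pos: [0.6056, -0.1555, 0.3032]
tool_rot: [-3.14, -0.0, 0.988]
force: [-0.1, -1.4, -0.2]
gripper_width: 0.999
```

```bash
python3 - <<'E'
from h import *
s=status.get_state(); print(s['clock'],s['joint_pos'].round(3),s['ee_pos'].round(4),s['tool_rot'].round(3))
E
```

```text
2.8 [ 0.475  0.501 -0.401  1.272  0.191  1.406 -0.495] [ 0.6056 -0.1555  0.3032] [-3.14  -0.     0.988]
```

servo_tool(moves=[[[0, -0.001, -0.03], 0], [[0, -0.001, -0.07], 0], [[0, -0.001, -0.095], 0], [[0, -0.001, -0.109], 0], [[0, -0.001, -0.109], 0]])

```text
clock: 3.3
ee_pos: [0.6036, -0.1581, 0.1922]
tool_rot: [-3.137, 0.003, 0.985]
force: [0.3, 0.2, -0.7]
gripper_width: 1.002
```

servo_tool(moves=[[[0, 0, 0], 0], [[0, 0, 0], 0], [[0, 0, 0], 0], [[0, 0, 0], 0], [[0, 0, 0], 0], [[0, 0, 0], 0]], jaw=1, force=40)

```text
clock: 3.9
ee_pos: [0.6047, -0.1586, 0.1942]
tool_rot: [-3.141, 0.002, 0.985]
force: [0.1, -1.8, 5.0]
gripper_width: 0.507
```

servo_tool(moves=[[[0, 0, 0], 0.03], [[0, 0, 0], 0.1], [[0, 0, 0], 0.2], [[0, 0, 0], 0.3], [[0, 0, 0], 0.4], [[0, 0, 0], 0.5], [[0, 0, 0], 0.6], [[0, 0, 0], 0.7], [[0, 0, 0], 0.8], [[0, 0, 0], 0.9], [[0, 0, 0], 1.0], [[0, 0, 0], 1.1], [[0, 0, 0], 1.2], [[0, 0, 0], 1.3], [[0, 0, 0], 1.4], [[0, 0, 0], 1.5], [[0, 0, 0], 1.6], [[0, 0, 0], 1.7], [[0, 0, 0], 1.75], [[0, 0, 0], 1.75]])

```text
clock: 5.9
ee_pos: [0.6091, -0.1572, 0.1943]
tool_rot: [3.136, 0.012, 2.739]
force: [12.6, 1.6, -7.1]
gripper_width: 0.504
```

```bash
cat > g.py <<'E'
from h import *
import sys
t=sys.argv[1]
s=status.get_state(); print(s['clock'],s['joint_pos'].round(3),s['ee_pos'].round(4),s['tool_rot'].round(3),s['force'].round(1))
A=np.array([0.605,-0.157])
for n in ['top','side']:
    p,d=snap(n,n+t); C=cloud(n,d); z=C[...,2]; hsv=cv2.cvtColor(p,cv2.COLOR_RGB2HSV)
    g=(hsv[...,0]>40)&(hsv[...,0]<80)&(hsv[...,1]>80)&(z>0.05)&(z<.2)&(np.hypot(C[...,0]-A[0],C[...,1]-A[1])<0.2)
    P=C[g]
    if len(P): 
        m=np.median(P,0); print(n,len(P),'green',m.round(4),'angle about axis',np.degrees(np.arctan2(*(m[:2]-A)[::-1])).round(1),'r',np.hypot(*(m[:2]-A)).round(3), P.min(0).round(3),P.max(0).round(3))
a=cv2.imread(f'pics/top{t}.png')[90:260,190:430]; b=cv2.imread(f'pics/side{t}.png')[160:380,200:440]
a=cv2.resize(a,(400,283));b=cv2.resize(b,(400,367))
cv2.imwrite(f'pics/c{t}.png',cv2.resize(np.vstack([a,b])[:],None,fx=.92,fy=.92) if 0 else np.hstack([cv2.copyMakeBorder(a,0,84,0,0,0),b]))
E
python3 g.py 1
```

```text
5.9 [ 0.706  0.664 -0.775  1.427  0.474  1.229  1.054] [ 0.6091 -0.1572  0.1943] [3.136 0.012 2.739] [12.6  1.6 -7.1]
top 133 green [ 0.4768 -0.1018  0.1245] angle about axis 156.7 r 0.14 [ 0.449 -0.128  0.086] [ 0.529 -0.088  0.147]
side 263 green [ 0.483  -0.1121  0.1176] angle about axis 159.8 r 0.13 [ 0.448 -0.176  0.075] [ 0.619 -0.091  0.144]
```

View pics/c1.png

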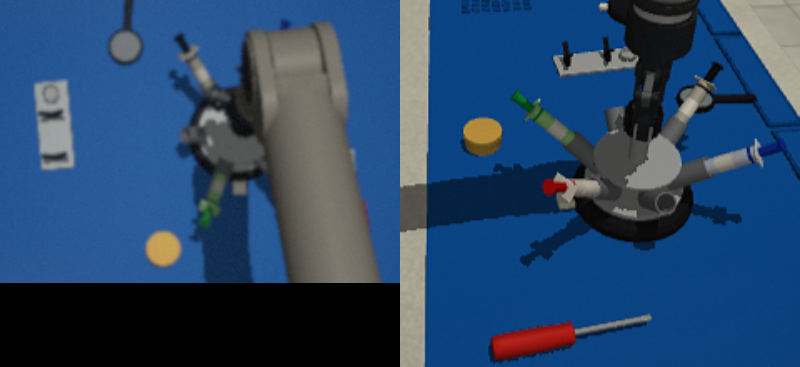

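servo_tool(moves=[[[-0.001, 0, 0], 0.05], [[-0.002, 0, 0], 0.13], [[-0.002, 0, 0], 0.22], [[-0.003, 0, 0], 0.31], [[-0.003, 0, 0], 0.4], [[-0.003, 0, 0], 0.47], [[-0.003, 0, 0], 0.515], [[-0.003, 0, 0], 0.515], [[-0.003, 0, 0], 0.515]])

```text
clock: 6.9
ee_pos: [0.6091, -0.1557, 0.1943]
tool_rot: [3.135, 0.02, -3.026]
force: [9.9, 1.2, -5.1]
gripper_width: 0.5
```

servo_tool(moves=[[[0, 0, 0], 0], [[0, 0, 0], 0], [[0, 0, 0], 0], [[0, 0, 0.02], 0], [[0, 0, 0.06], 0], [[0, 0, 0.09], 0]], jaw=-1)

```text
clock: 7.5
ee_pos: [0.6089, -0.1558, 0.2859]
tool_rot: [3.135, 0.02, -3.025]
force: [0.5, 0.1, 0.3]
gripper_width: 1.0
```

servo_tool(moves=[[[-0.03, 0.03, 0.01], 0], [[-0.05, 0.07, 0.02], 0], [[-0.06, 0.11, 0.02], 0], [[-0.07, 0.15, 0.02], 0], [[-0.08, 0.19, 0.02], 0], [[-0.09, 0.2, 0.02], 0], [[-0.09, 0.2, 0.02], 0]])

```text
clock: 8.2
ee_pos: [0.5172, 0.0468, 0.3063]
tool_rot: [3.136, 0.019, -3.02]
force: [0.6, -0.6, 0.7]
gripper_width: 1.001
```

```bash
python3 g.py 2
```

```text
8.2 [ 0.652  0.407 -1.047  1.577  0.358  1.346  1.259] [0.5172 0.0468 0.3063] [ 3.136  0.019 -3.02 ] [ 0.6 -0.6  0.7]
top 122 green [ 0.472  -0.1731  0.1227] angle about axis -173.1 r 0.134 [ 0.439 -0.184  0.083] [ 0.521 -0.16   0.145]
side 301 green [ 0.4715 -0.1785  0.119 ] angle about axis -170.9 r 0.135 [ 0.437 -0.191  0.071] [ 0.61  -0.159  0.145]
```

View pics/c2.png

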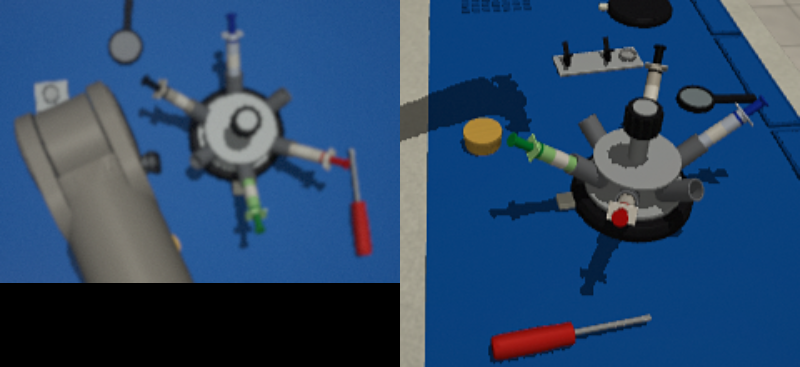

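```bash
cat > ov.py <<'E'
from h import *
import sys
t=sys.argv[1]; ax,ay,ps,gs,rx,ry,ra=map(float,sys.argv[2:9])
def T(x,y,a,P):
    c,s=np.cos(np.radians(a)),np.sin(np.radians(a)); P=np.float64(P); return np.c_[x+c*P[:,0]-s*P[:,1],y+s*P[:,0]+c*P[:,1],P[:,2]]
th=np.linspace(0,2*np.pi,60)
S=4;ims=[]
for n,(r0,r1,c0,c1) in {'top':(110,250,195,395),'side':(170,310,240,440)}.items():
    im=cv2.resize(cv2.imread(f'pics/{n}{t}.png')[r0:r1,c0:c1],None,fx=S,fy=S,interpolation=cv2.INTER_CUBIC)
    def dr(P,col,cl=True):
        q=((proj(n,P)-[c0,r0]+.5)*S).astype(np.int32); cv2.polylines(im,[q],cl,col,1)
    circ=lambda r,z:np.c_[ax+r*np.cos(th),ay+r*np.sin(th),0*th+z]
    dr(circ(.082,.022),(0,255,255)); dr(circ(.022,.155),(0,255,255))
    dr(T(ax,ay,ps,[[-.103,-.011,.011],[-.103,.011,.011],[-.073,.011,.011],[-.073,-.011,.011]]),(0,0,255))
    s50,c50=np.sin(np.radians(50)),np.cos(np.radians(50))
    sy=lambda s,y:[-(.090+(s-.055)*s50),y,.081+(s-.055)*c50]
    dr(T(ax,ay,gs,[sy(.055,-.01),sy(.118,-.01),sy(.118,-.016),sy(.121,-.016),sy(.121,-.006),sy(.15,-.006),sy(.15,.006),sy(.121,.006),sy(.121,.016),sy(.118,.016),sy(.118,.01),sy(.055,.01)]),(255,0,255))
    dr(T(rx,ry,ra,[[-.075,-.028,.006],[.075,-.028,.006],[.075,.028,.006],[-.075,.028,.006]]),(0,0,255))
    for sx in(-.036,.036): dr(T(rx,ry,ra,[[sx,-.0205,.04],[sx,0,.0218],[sx,.0205,.04]]),(0,255,0),False)
    dr(T(rx,ry,ra,np.c_[.074+.016*np.cos(th),.016*np.sin(th),0*th+.015]),(0,255,0))
    cv2.imwrite(f'pics/ov_{n}_{t}.png',im)
E
python3 ov.py 2 .605 -.157 7.1 7.1 .6225 .154 5.75
```

```text
(no output)
```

View pics/ov_top_2.png

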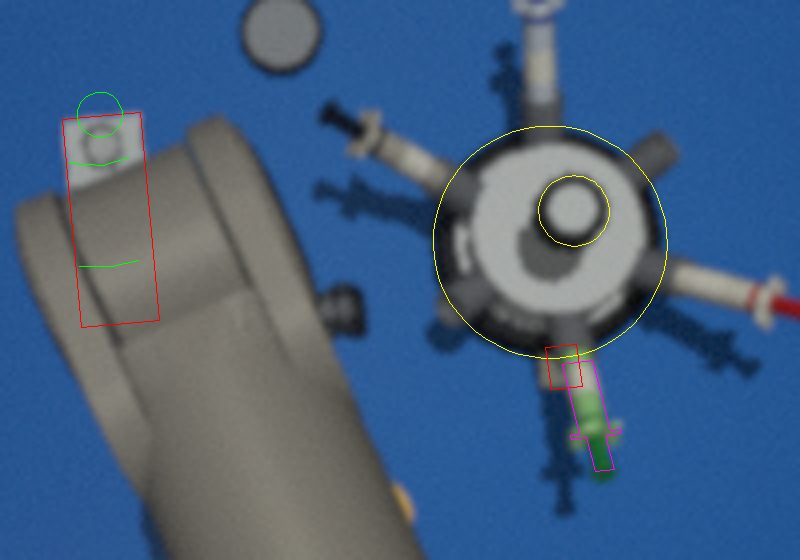

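View pics/ov_side_2.png

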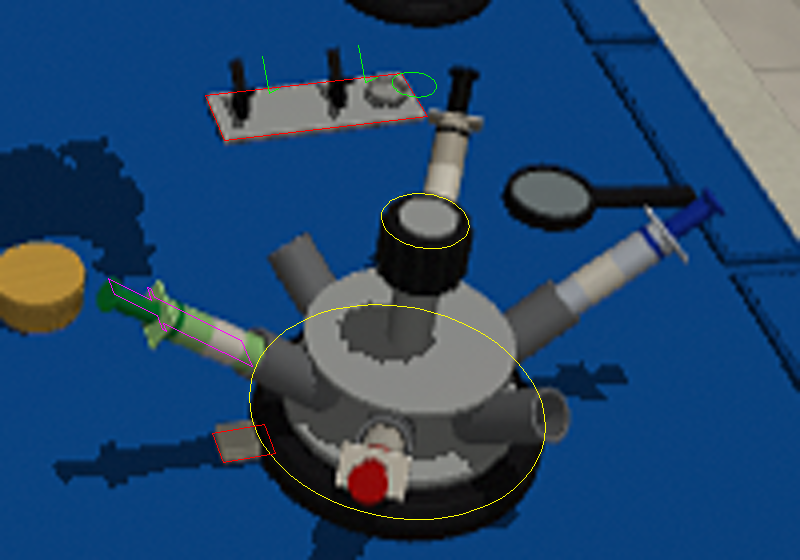

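servo_tool(moves=[[[0, -0.03, 0], 0], [[0, -0.07, 0], 0], [[-0.01, -0.11, 0], 0], [[-0.02, -0.15, 0], 0], [[-0.025, -0.19, 0], 0], [[-0.025, -0.219, 0], 0], [[-0.025, -0.219, 0], 0], [[-0.025, -0.219, 0], 0], [[-0.025, -0.219, -0.03], 0], [[-0.025, -0.219, -0.05], 0], [[-0.025, -0.219, -0.05], 0]])

```text
clock: 9.4
ee_pos: [0.4925, -0.1757, 0.2532]
tool_rot: [3.134, 0.014, -3.026]
force: [0.1, -0.2, 0.5]
gripper_width: 1.004
```

```bash
python3 g.py 3
```

```text
9.4 [ 1.045  0.455 -0.995  1.648  0.389  1.244  1.662] [ 0.4925 -0.1757  0.2532] [ 3.134  0.014 -3.026] [ 0.1 -0.2  0.5]
top 73 green [ 0.4619 -0.1732  0.1275] angle about axis -173.5 r 0.144 [ 0.439 -0.184  0.087] [ 0.521 -0.162  0.146]
side 287 green [ 0.4712 -0.1789  0.1189] angle about axis -170.7 r 0.136 [ 0.438 -0.19   0.071] [ 0.589 -0.161  0.151]
```

View pics/c3.png

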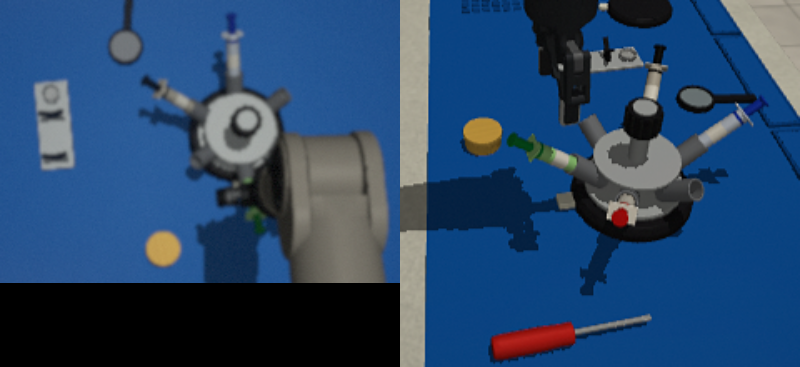

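servo_tool(moves=[[[0, 0.003, -0.03], 0], [[0, 0.003, -0.06], 0], [[0, 0.003, -0.085], 0], [[0, 0.003, -0.099], 0], [[0, 0.003, -0.099], 0], [[0, 0.003, -0.099], 0]])

```text
clock: 10.1
ee_pos: [0.4957, -0.1727, 0.1585]
tool_rot: [3.137, 0.022, -3.026]
force: [0.2, 0.2, 0.4]
gripper_width: 0.997
```

```bash
python3 g.py 4; python3 -c "
import cv2
a=cv2.imread('pics/side4.png')[190:310,230:390];cv2.imwrite('pics/s4.png',cv2.resize(a,None,fx=5,fy=5,interpolation=cv2.INTER_CUBIC))"
```

```text
10.1 [ 0.984  0.554 -0.924  1.772  0.494  1.048  1.572] [ 0.4957 -0.1727  0.1585] [ 3.137  0.022 -3.026] [0.2 0.2 0.4]
top 35 green [ 0.4516 -0.1751  0.1363] angle about axis -173.3 r 0.154 [ 0.441 -0.181  0.115] [ 0.464 -0.163  0.145]
side 241 green [ 0.4681 -0.1797  0.1225] angle about axis -170.6 r 0.139 [ 0.438 -0.191  0.096] [ 0.592 -0.161  0.144]
```

View pics/s4.png

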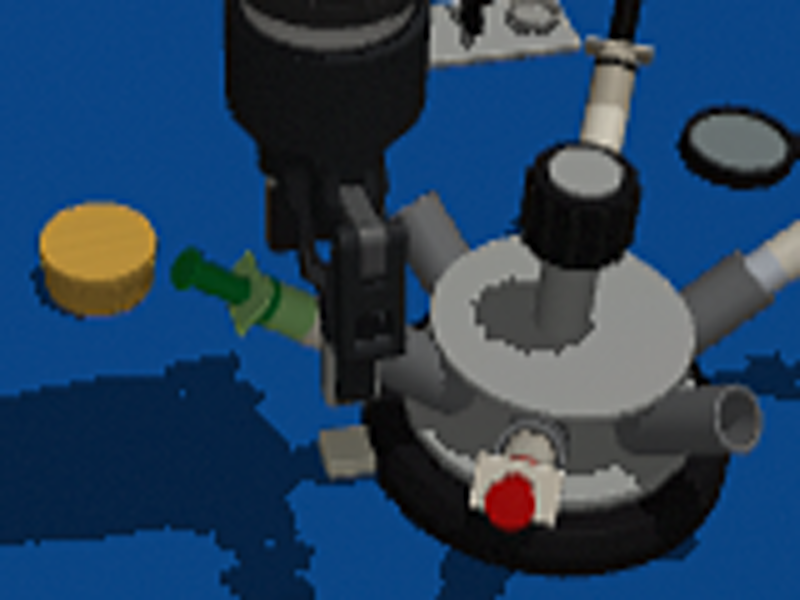

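servo_tool(moves=[[[-0.005, 0, -0.006], 0], [[-0.005, 0, -0.006], 0], [[-0.005, 0, -0.006], 0]])

```text
clock: 10.5
ee_pos: [0.4907, -0.173, 0.1531]
tool_rot: [3.138, 0.023, -3.026]
force: [0.2, 0.5, 0.2]
gripper_width: 1.0
```

servo_tool(moves=[[[0, 0, 0], 0], [[0, 0, 0], 0], [[0, 0, 0], 0], [[0, 0, 0], 0], [[0, 0, 0], 0], [[0, 0, 0], 0], [[0, 0, 0], 0], [[0, 0, 0], 0]], jaw=1, force=30)

```text
clock: 11.3
ee_pos: [0.4907, -0.1725, 0.1532]
tool_rot: [3.138, 0.023, -3.026]
force: [0.2, 1.7, 1.6]
gripper_width: 0.222
```

```bash
python3 g.py 5; python3 -c "
import cv2
a=cv2.imread('pics/side5.png')[190:310,230:390];cv2.imwrite('pics/s5.png',cv2.resize(a,None,fx=5,fy=5,interpolation=cv2.INTER_CUBIC))"
```

```text
11.3 [ 0.99   0.551 -0.923  1.791  0.497  1.03   1.57 ] [ 0.4907 -0.1725  0.1532] [ 3.138  0.023 -3.026] [0.2 1.7 1.6]
top 9 green [ 0.4464 -0.1765  0.1418] angle about axis -173.0 r 0.16 [ 0.441 -0.178  0.131] [ 0.452 -0.174  0.145]
side 236 green [ 0.4679 -0.1804  0.1228] angle about axis -170.3 r 0.139 [ 0.438 -0.22   0.07 ] [ 0.663 -0.024  0.145]
```

View pics/s5.png

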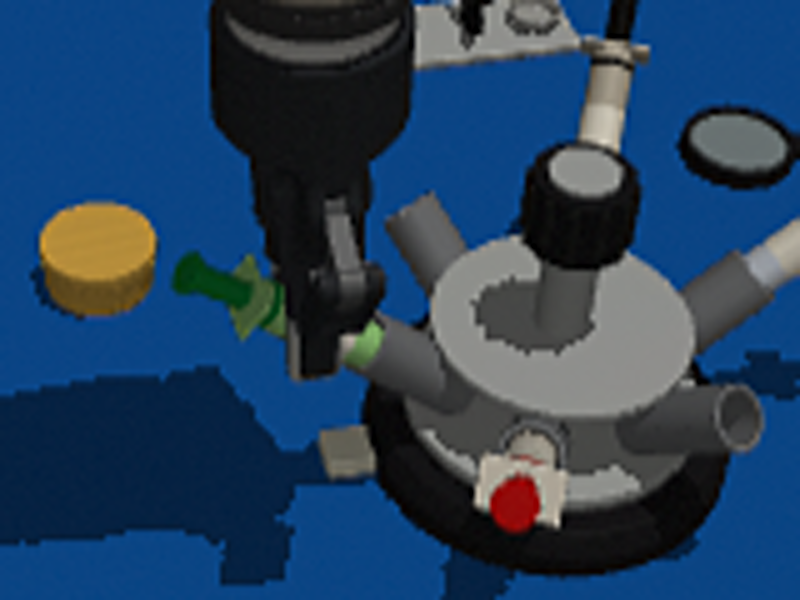

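servo_tool(moves=[[[-0.004, -0.0005, 0.0032], 0], [[-0.0114, -0.0014, 0.0096], 0], [[-0.019, -0.0024, 0.0161], 0], [[-0.0266, -0.0033, 0.0225], 0], [[-0.0342, -0.0043, 0.0289], 0], [[-0.0418, -0.0052, 0.0354], 0], [[-0.0494, -0.0062, 0.0418], 0], [[-0.057, -0.0071, 0.0482], 0], [[-0.0646, -0.0081, 0.0546], 0], [[-0.0722, -0.009, 0.061], 0], [[-0.0722, -0.009, 0.061], 0], [[-0.0722, -0.009, 0.061], 0]])

```text
clock: 12.6
ee_pos: [0.4184, -0.1818, 0.2143]
tool_rot: [3.138, 0.024, -3.026]
force: [0.1, -0.2, -0.8]
gripper_width: 0.226
```

```bash
python3 g.py 6; python3 -c "
import cv2
a=cv2.imread('pics/side6.png')[150:300,210:410];cv2.imwrite('pics/s6.png',cv2.resize(a,None,fx=4,fy=4,interpolation=cv2.INTER_CUBIC))"
```

```text
12.6 [ 1.239  0.352 -1.05   1.878  0.333  1.085  1.749] [ 0.4184 -0.1818  0.2143] [ 3.138  0.024 -3.026] [ 0.1 -0.2 -0.8]
top 69 green [ 0.4641 -0.1739  0.138 ] angle about axis -173.2 r 0.142 [ 0.444 -0.182  0.113] [ 0.485 -0.168  0.154]
side 226 green [ 0.4602 -0.1826  0.1346] angle about axis -170.0 r 0.147 [ 0.408 -0.193  0.106] [ 0.66  -0.021  0.182]
```

View pics/s6.png

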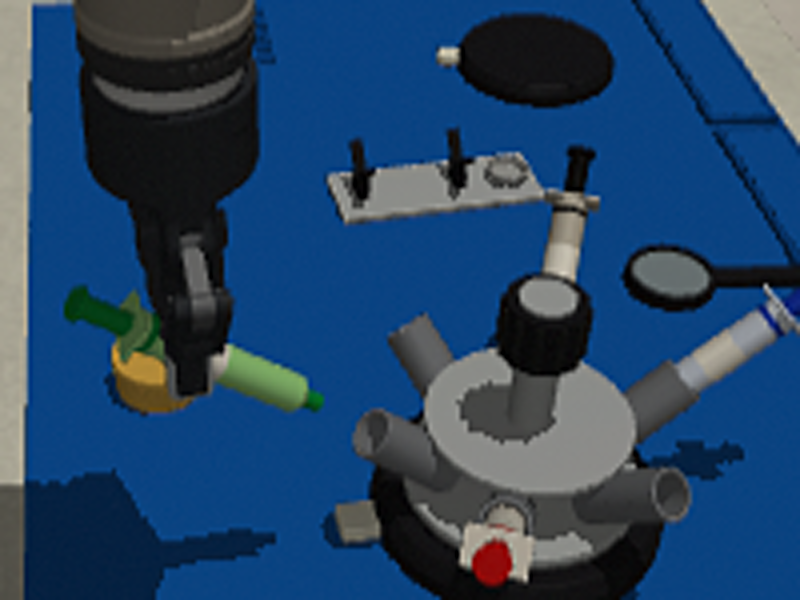

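```bash
python3 ov.py 3 .605 -.157 7.1 7.1 .6005 .1515 5.75; python3 ov.py 0 .605 -.157 7.1 7.1 .6005 .1515 5.75; python3 - <<'E'
from h import *
a=cv2.imread('pics/ov_top_0.png')[60:360,0:220]; b=cv2.imread('pics/ov_side_3.png')[20:180,180:480]
cv2.imwrite('pics/r.png',np.hstack([cv2.resize(a,(400,545)),cv2.copyMakeBorder(cv2.resize(b,(400,213)),0,332,0,0,0)]))
p,r=rays('side',[[289.5,250.5]]); r=r[0]
G=np.array([.4195,-.182,.160]); a=np.radians(7.1)
nrm=np.array([-np.sin(a),np.cos(a),0]); t=((G-p)@nrm)/(r@nrm); X=p+t*r; d=X-G; print('tip',X,'dist',np.linalg.norm(d),'tilt from horiz',np.degrees(np.arctan2(-d[2],np.hypot(*d[:2]))))
E
```

```text
tip [ 0.48908062 -0.17333328  0.10928372] dist 0.0865373679266736 tilt from horiz 35.87806463121946
```

View pics/r.png

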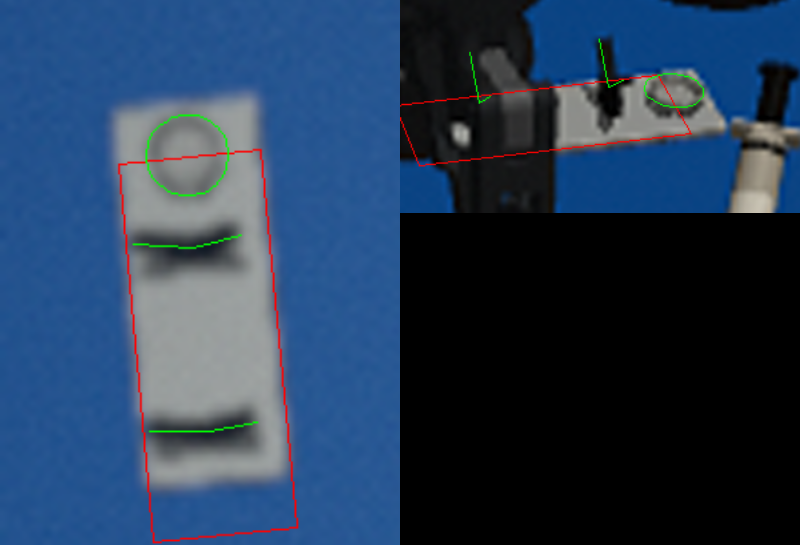

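servo_tool(moves=[[[0, 0, 0.03], 0], [[0, 0, 0.06], 0], [[0.005, 0.01, 0.08], 0], [[0.02, 0.04, 0.09], 0], [[0.035, 0.07, 0.09], 0], [[0.05, 0.1, 0.09], 0], [[0.065, 0.13, 0.09], 0], [[0.08, 0.16, 0.09], -0.005], [[0.095, 0.19, 0.09], -0.01], [[0.11, 0.22, 0.09], -0.015], [[0.125, 0.25, 0.09], -0.015], [[0.14, 0.28, 0.09], -0.015], [[0.152, 0.305, 0.07], -0.015], [[0.162, 0.325, 0.04], -0.015], [[0.166, 0.332, 0.01], -0.015], [[0.166, 0.332, -0.01], -0.015], [[0.166, 0.332, -0.02], -0.015], [[0.166, 0.332, -0.02], -0.015]], force=25)

```text
clock: 14.5
ee_pos: [0.5839, 0.15, 0.192]
tool_rot: [3.138, 0.019, -3.04]
force: [0.0, 0.4, -0.9]
gripper_width: 0.224
```

```bash
python3 g.py 7; python3 -c "
import cv2
a=cv2.imread('pics/side7.png')[120:260,250:410];b=cv2.imread('pics/top7.png')[120:240,180:300];import numpy as np
cv2.imwrite('pics/s7.png',np.hstack([cv2.resize(a,(480,420),interpolation=2),cv2.resize(b,(320,320),interpolation=2) if 0 else cv2.copyMakeBorder(cv2.resize(b,(320,320)),0,100,0,0,0)]))"
```

```text
14.5 [ 0.313  0.67  -0.935  1.514  0.565  1.223  0.968] [0.5839 0.15   0.192 ] [ 3.138  0.019 -3.04 ] [ 0.   0.4 -0.9]
side 4 green [ 0.5905 -0.1677  0.1287] angle about axis -143.6 r 0.018 [ 0.587 -0.175  0.125] [ 0.619 -0.162  0.14 ]
```

View pics/s7.png

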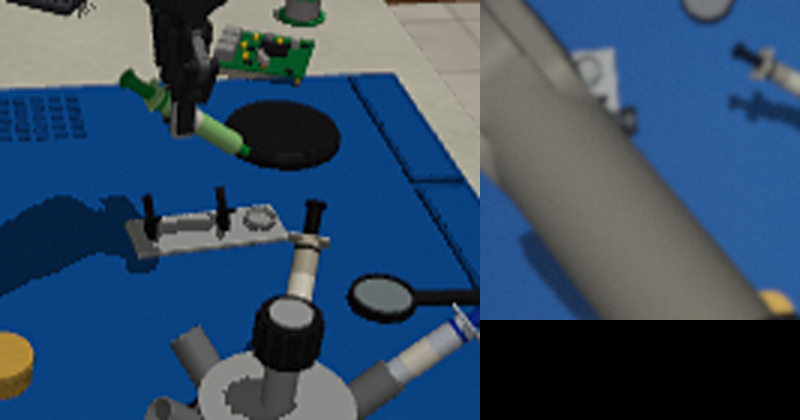

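```bash
cat > fit.py <<'E'
from h import *
import sys
t=sys.argv[1]; gx,gy,gz,yaw=map(float,sys.argv[2:6])
img=cv2.imread(f'pics/side{t}.png'); r0,r1,c0,c1=map(int,sys.argv[6:10])
hsv=cv2.cvtColor(img,cv2.COLOR_BGR2HSV); m=(hsv[...,0]>40)&(hsv[...,0]<80)&(hsv[...,1]>60)&(hsv[...,2]>30)
z=np.zeros_like(m); z[r0:r1,c0:c1]=1; m&=z
q=np.argwhere(m)[:,::-1].astype(float); print('px',len(q),q.min(0),q.max(0))
from scipy.optimize import minimize
c,s=np.cos(yaw),np.sin(yaw); u0=np.array([c,s,0])
# silhouettes: model the body as capsule set, match extent along image axis + mean line
d0=np.linalg.svd(q-q.mean(0))[2][0]; d0*=np.sign(d0[0])
e=(q-q.mean(0))@d0; A=q.mean(0)+d0*(e.max()+.0); B=q.mean(0)+d0*e.min(); print('tip px',A,'thumb px',B)
def model(p):
    sg,th,dz=p; u=u0*np.cos(th)-np.array([0,0,np.sin(th)]); G=np.array([gx,gy,gz+dz]); return G+u*sg, G-u*(.150-sg)
def cost(p):
    a,b=model(p); pr=proj('side',[a,b]); return np.sum((pr[0]-A)**2)+np.sum((pr[1]-B)**2)
r=minimize(cost,[.086,.65,0],method='Nelder-Mead',options=dict(xatol=1e-5,fatol=1e-4,maxiter=4000)); a,b=model(r.x)
print('s grip',r.x[0],'tilt',np.degrees(r.x[1]),'axis z - grip z',r.x[2],'cost',r.fun,'tip',a.round(4),'thumb',b.round(4))
E
python3 fit.py 7 .585 .150 .138 .1 135 185 285 340
```

```text
px 328 [290. 135.] [339. 171.]
tip px [337.53639581 156.08449639] thumb px [289.36413214 150.25015088]
s grip 0.08934630114333657 tilt 14.035907952063852 axis z - grip z 0.01334318224167023 cost 6.988641912903248 tip [0.6712 0.1587 0.1297] thumb [0.5265 0.1441 0.1661]
```

```bash
sed -i 's/^q=np.argwhere/m[:150,316:]=False\nq=np.argwhere/' fit.py; python3 fit.py 7 .585 .150 .138 .1 135 185 285 340; python3 fit.py 6 .4195 -.182 .160 .116 205 260 220 300
```

```text
px 247 [290. 143.] [333. 171.]
tip px [332.67946212 170.53240216] thumb px [290.07210773 144.88023159]
s grip 0.08654089683512001 tilt 36.00890670039215 axis z - grip z 0.0027732953233295683 cost 1.239540029492953 tip [0.6547 0.157  0.0899] thumb [0.5339 0.1449 0.1781]
px 439 [226. 222.] [290. 252.]
tip px [289.75502314 250.60011138] thumb px [226.49893532 224.77777533]
s grip 0.08571152817274316 tilt 35.74295362384937 axis z - grip z 0.0007276603602442819 cost 0.5211875975572875 tip [ 0.4886 -0.1739  0.1107] thumb [ 0.3677 -0.188   0.1983]
```

servo_tool(moves=[[[0, 0, -0.02], 0], [[0, 0, -0.035], 0], [[0, 0, -0.045], 0], [[0, 0, -0.05], 0], [[0, 0, -0.053], 0], [[0, 0, -0.056], 0], [[0, 0, -0.058], 0], [[0, 0, -0.058], 0]], force=20)

```text
clock: 15.4
ee_pos: [0.5851, 0.1506, 0.1368]
tool_rot: [3.137, 0.025, -3.041]
force: [-0.1, 0.7, -1.1]
gripper_width: 0.225
```

servo_tool(moves=[[[0, 0, -0.0015], 0], [[0, 0, -0.003], 0], [[0, 0, -0.0045], 0], [[0, 0, -0.006], 0], [[0, 0, -0.0075], 0], [[0, 0, -0.009], 0]])

```text
clock: 16.0
ee_pos: [0.5849, 0.1509, 0.1287]
tool_rot: [3.137, 0.024, -3.041]
force: [-4.0, -1.0, 9.0]
gripper_width: 0.225
```

servo_tool(moves=[[[0, 0, -0.0015], 0], [[0, 0, -0.003], 0], [[0, 0, -0.0045], 0], [[0, 0, -0.006], 0]])

```text
clock: 16.4
ee_pos: [0.583, 0.1513, 0.1239]
tool_rot: [3.138, 0.021, -3.04]
force: [-7.3, -2.6, 9.1]
gripper_width: 0.222
```

```bash
python3 g.py 8; python3 -c "
import cv2
a=cv2.imread('pics/side8.png')[140:240,270:400];cv2.imwrite('pics/s8.png',cv2.resize(a,(780,600),interpolation=2))"
```

```text
16.4 [ 0.288  0.738 -0.887  1.587  0.63   1.1    0.917] [0.583  0.1513 0.1239] [ 3.138  0.021 -3.04 ] [-7.3 -2.6  9.1]
side 3 green [ 0.5872 -0.1655  0.1433] angle about axis -154.5 r 0.02 [ 0.585 -0.177  0.124] [ 0.598 -0.161  0.152]
```

View pics/s8.png

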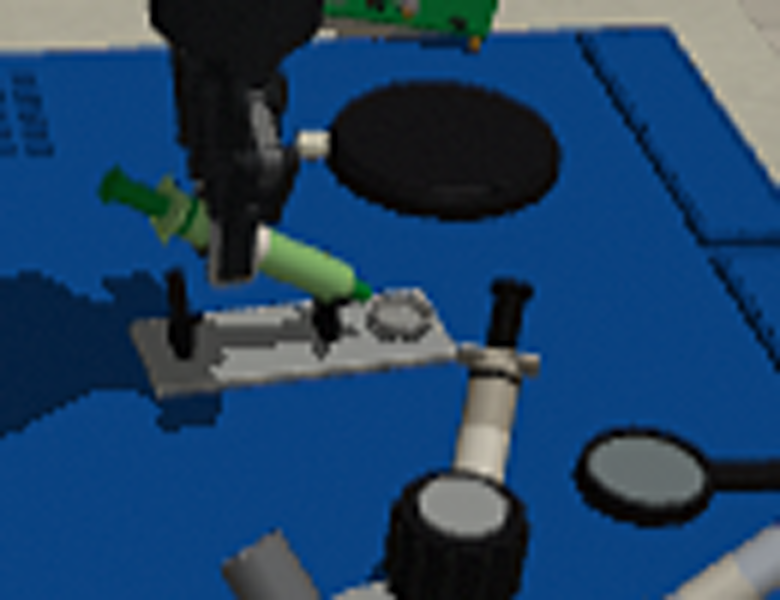

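```bash
python3 fit.py 8 .584 .151 .070 .1 160 195 282 335
```

```text
px 229 [287. 168.] [331. 190.]
tip px [331.07747313 188.81906705] thumb px [287.01965967 169.95408625]
s grip 0.0849826243577487 tilt 30.35194905408704 axis z - grip z 0.00021677951624996666 cost 0.8452539092236622 tip [0.657  0.1583 0.0273] thumb [0.5282 0.1454 0.1031]
```

servo_tool(moves=[[[0, 0, -0.0015], 0], [[0, 0, -0.003], 0], [[0, 0, -0.004], 0]])

```text
clock: 16.8
ee_pos: [0.5814, 0.1514, 0.1204]
tool_rot: [3.139, 0.018, -3.04]
force: [-6.6, -2.5, 8.7]
gripper_width: 0.221
```

```bash
python3 g.py 9; python3 fit.py 9 .584 .151 .066 .1 160 195 282 335
```

```text
16.8 [ 0.286  0.741 -0.884  1.592  0.632  1.097  0.914] [0.5814 0.1514 0.1204] [ 3.139  0.018 -3.04 ] [-6.6 -2.5  8.7]
side 1 green [ 0.6131 -0.1759  0.1376] angle about axis -66.7 r 0.021 [ 0.613 -0.176  0.138] [ 0.613 -0.176  0.138]
px 232 [286. 170.] [331. 190.]
tip px [331.20133203 188.44049518] thumb px [285.62557595 172.04053022]
s grip 0.08276000977263648 tilt 27.22383858886478 axis z - grip z 0.0002738858205375492 cost 0.7920788079717177 tip [0.6572 0.1583 0.0284] thumb [0.5245 0.145  0.097 ]
```

servo_tool(moves=[[[0.0005, 0, -0.0015], 0], [[0.001, 0, -0.003], 0], [[0.0015, 0, -0.0045], 0], [[0.002, 0, -0.006], 0], [[0.0025, 0, -0.0075], 0], [[0.003, 0, -0.009], 0]])

```text
clock: 17.5
ee_pos: [0.5849, 0.1516, 0.1119]
tool_rot: [3.139, 0.019, -3.04]
force: [-1.3, -0.8, 4.2]
gripper_width: 0.223
```

servo_tool(moves=[[[0.0005, 0, -0.0015], 0], [[0.001, 0, -0.003], 0], [[0.0015, 0, -0.0045], 0], [[0.002, 0, -0.006], 0], [[0.0025, 0, -0.0075], 0], [[0.0025, 0, -0.009], 0]])

```text
clock: 18.1
ee_pos: [0.5872, 0.1517, 0.1027]
tool_rot: [3.139, 0.018, -3.04]
force: [-2.7, -1.5, 5.3]
gripper_width: 0.225
```

```bash
python3 g.py 10; python3 fit.py 10 .583 .151 .05 .1 160 200 280 335; python3 -c "
import cv2
a=cv2.imread('pics/side10.png')[140:240,270:400];cv2.imwrite('pics/s10.png',cv2.resize(a,(780,600),interpolation=2))"
```

```text
18.1 [ 0.274  0.769 -0.866  1.59   0.652  1.072  0.906] [0.5872 0.1517 0.1027] [ 3.139  0.018 -3.04 ] [-2.7 -1.5  5.3]
side 1 green [ 0.6048 -0.1758  0.1219] angle about axis -90.6 r 0.019 [ 0.605 -0.176  0.122] [ 0.605 -0.176  0.122]
px 236 [286. 178.] [334. 190.]
tip px [334.19175104 187.1469711 ] thumb px [285.7788416 182.1372135]
s grip 0.08861498590866773 tilt 13.907600426074351 axis z - grip z 0.0009789531388527343 cost 0.15892582819773973 tip [0.6686 0.1596 0.0297] thumb [0.5237 0.1451 0.0657]
```

View pics/s10.png

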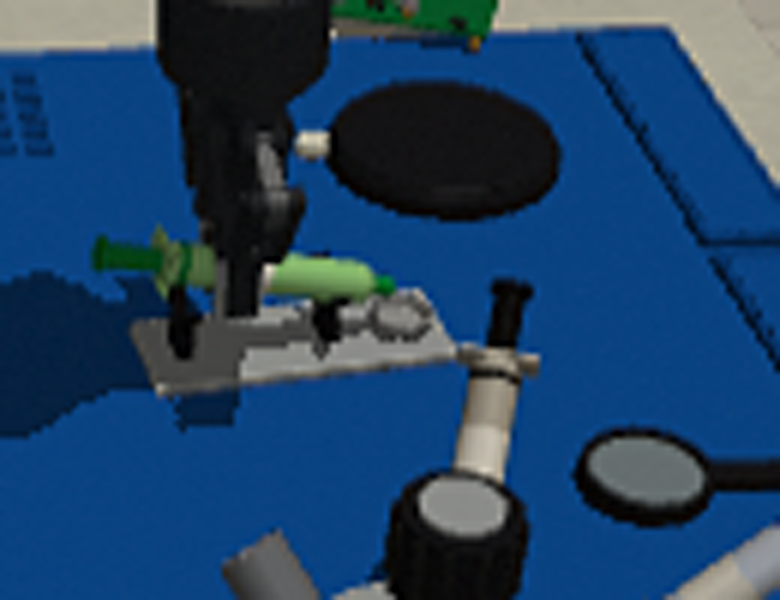

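servo_tool(moves=[[[-0.001, 0, -0.001], 0], [[-0.002, 0, -0.002], 0], [[-0.003, 0, -0.0035], 0], [[-0.004, 0, -0.005], 0], [[-0.004, 0, -0.0065], 0], [[-0.004, 0, -0.008], 0]])

```text
clock: 18.8
ee_pos: [0.5836, 0.1515, 0.0945]
tool_rot: [3.139, 0.019, -3.04]
force: [2.9, -1.4, 3.2]
gripper_width: 0.221
```

```bash
python3 g.py 11; python3 fit.py 11 .584 .151 .041 .1 160 200 280 335; python3 -c "
import cv2
a=cv2.imread('pics/side11.png')[150:220,275:365];cv2.imwrite('pics/s11.png',cv2.resize(a,(771,600),interpolation=2))"
```

```text
18.8 [ 0.273  0.773 -0.861  1.607  0.66   1.053  0.896] [0.5836 0.1515 0.0945] [ 3.139  0.019 -3.04 ] [ 2.9 -1.4  3.2]
side 1 green [ 0.6185 -0.1768  0.1271] angle about axis -55.8 r 0.024 [ 0.618 -0.177  0.127] [ 0.618 -0.177  0.127]
px 235 [284. 182.] [334. 192.]
tip px [334.02366154 185.96811027] thumb px [283.95580627 187.19181661]
s grip 0.08436035224769317 tilt 5.886086910314918 axis z - grip z 0.0017785200014162014 cost 0.12217695107568854 tip [0.6675 0.1594 0.0341] thumb [0.519  0.1445 0.0495]
```

View pics/s11.png

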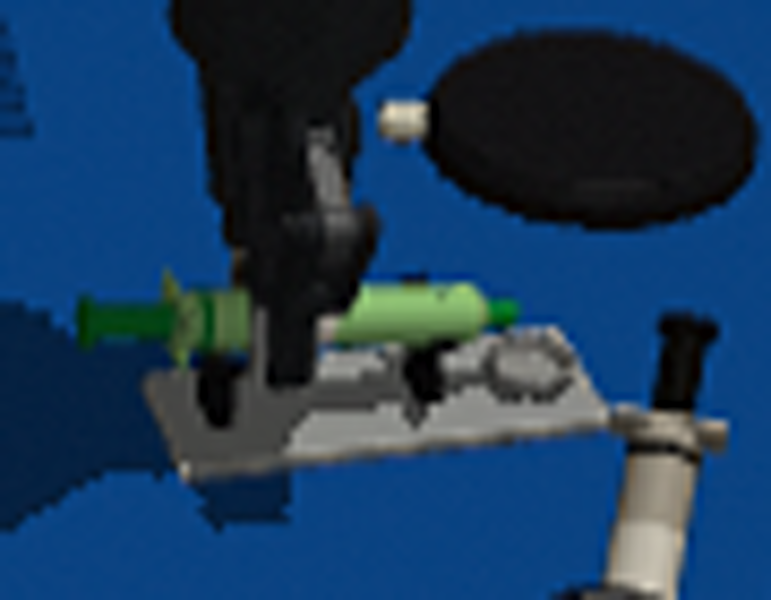

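servo_tool(moves=[[[0, 0, -0.001], 0], [[0, 0, -0.002], 0], [[0, 0, -0.003], 0], [[0, 0, -0.004], 0]])

```text
clock: 19.3
ee_pos: [0.5826, 0.1514, 0.0899]
tool_rot: [3.139, 0.017, -3.039]
force: [-0.7, -2.1, 3.5]
gripper_width: 0.222
```

servo_tool(moves=[[[0, 0, -0.0007], 0], [[0, 0, -0.0014], 0], [[0, 0, -0.002], 0]])

```text
clock: 19.6
ee_pos: [0.5824, 0.1514, 0.088]
tool_rot: [3.14, 0.016, -3.039]
force: [-1.0, -2.0, 7.1]
gripper_width: 0.224
```

```bash
python3 g.py 12; python3 fit.py 12 .585 .151 .034 .1 160 200 280 335
```

```text
19.6 [ 0.27   0.78  -0.856  1.612  0.665  1.045  0.892] [0.5824 0.1514 0.088 ] [ 3.14   0.016 -3.039] [-1.  -2.   7.1]
side 1 green [ 0.5891 -0.1707  0.1242] angle about axis -139.3 r 0.021 [ 0.589 -0.171  0.124] [ 0.589 -0.171  0.124]
px 243 [284. 183.] [334. 195.]
tip px [334.14274626 185.23496783] thumb px [283.77538908 191.05678084]
s grip 0.08323799749916902 tilt -0.07376924730631235 axis z - grip z 0.00262470216184766 cost 0.22433419442288083 tip [0.6678 0.1593 0.0367] thumb [0.5186 0.1443 0.0365]
```

servo_tool(moves=[[[0, 0, -0.0006], 0], [[0, 0, -0.0006], 0]])

```text
clock: 19.9
ee_pos: [0.5824, 0.1514, 0.088]
tool_rot: [3.14, 0.016, -3.039]
force: [-0.7, -1.3, 7.1]
gripper_width: 0.227
```

servo_tool(moves=[[[0, 0, 0], 0], [[0, 0, 0], 0], [[0, 0, 0], 0]], jaw=0.4)

```text
clock: 20.2
ee_pos: [0.5815, 0.1515, 0.0872]
tool_rot: [3.14, 0.014, -3.039]
force: [0.2, 0.2, 0.1]
gripper_width: 0.299
```

servo_tool(moves=[[[0, 0, 0], 0], [[0, 0, 0], 0], [[0, 0, 0], 0], [[0, 0, 0], 0]], jaw=-0.6)

```text
clock: 20.6
ee_pos: [0.5815, 0.1515, 0.0872]
tool_rot: [3.14, 0.014, -3.039]
force: [-0.3, -0.4, -0.5]
gripper_width: 0.802
```

servo_tool(moves=[[[0, 0, 0.01], 0], [[0, 0, 0.03], 0], [[0, 0, 0.07], 0], [[0, 0, 0.11], 0], [[0, 0, 0.15], 0], [[-0.03, 0.02, 0.19], 0], [[-0.06, 0.04, 0.22], 0], [[-0.1, 0.07, 0.23], 0], [[-0.14, 0.11, 0.23], 0], [[-0.17, 0.15, 0.23], 0], [[-0.19, 0.18, 0.23], 0], [[-0.19, 0.18, 0.23], 0]])

```text
clock: 21.8
ee_pos: [0.3842, 0.3383, 0.3193]
tool_rot: [3.135, 0.015, -3.023]
force: [0.1, -1.0, -0.1]
gripper_width: 0.803
```

```bash
python3 g.py 13; python3 fit.py 13 .585 .151 .034 .1 160 200 280 335; python3 ov.py 13 .605 -.157 7.1 7.1 .6005 .1515 5.75;  python3 - <<'E'
from h import *
b=cv2.imread('pics/side13.png')[165:215,275:375]; a=cv2.imread('pics/top13.png')[125:205,195:255]
cv2.imwrite('pics/s13.png',np.hstack([cv2.resize(a,(400,533),interpolation=2),cv2.copyMakeBorder(cv2.resize(b,(400,200),interpolation=2),0,333,0,0,0)]))
im=cv2.imread('pics/top13.png');d=np.load('pics/top13.npy');C=cloud('top',d);h=cv2.cvtColor(im,cv2.COLOR_BGR2HSV)
m=(h[...,0]>40)&(h[...,0]<80)&(h[...,1]>60); z=np.zeros_like(m); z[125:215,200:250]=1; m&=z
q=np.argwhere(m)[:,::-1].astype(float); W=atz('top',q,.040)
R=lambda P:np.c_[(P[:,0]-.6)*.995+(P[:,1]-.152)*.1,-(P[:,0]-.6)*.1+(P[:,1]-.152)*.995]
w=R(W); print(len(q),'rest-frame x',w[:,0].min(),w[:,0].max(),'y mean',w[:,1].mean(),np.polyfit(w[:,0],w[:,1],1),'z',np.nanmedian(C[m],0))
E
```

```text
21.8 [ 0.055  0.399 -1.098  1.57   0.367  1.38   0.612] [0.3842 0.3383 0.3193] [ 3.135  0.015 -3.023] [ 0.1 -1.  -0.1]
side 5 green [ 0.5951 -0.1636  0.1322] angle about axis -146.4 r 0.012 [ 0.586 -0.178  0.126] [ 0.66  -0.024  0.154]
px 256 [284. 183.] [334. 195.]
tip px [334.1323917  185.12812471] thumb px [283.76980172 191.0384543 ]
s grip 0.08319440535309516 tilt -0.19057280069563307 axis z - grip z 0.0028265923425447514 cost 0.2367005030250675 tip [0.6678 0.1593 0.0371] thumb [0.5185 0.1443 0.0366]
241 rest-frame x -0.07980647833910798 0.0661385347530912 y mean -4.474719156731309e-05 [-1.61862720e-04 -4.55016134e-05] z [0.60706994 0.1509835  0.04409806]
```

View pics/s13.png

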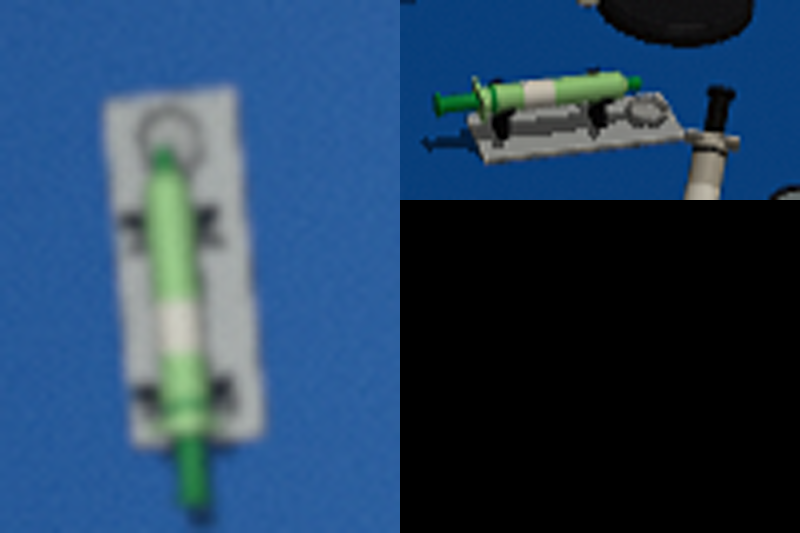

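View pics/c13.png

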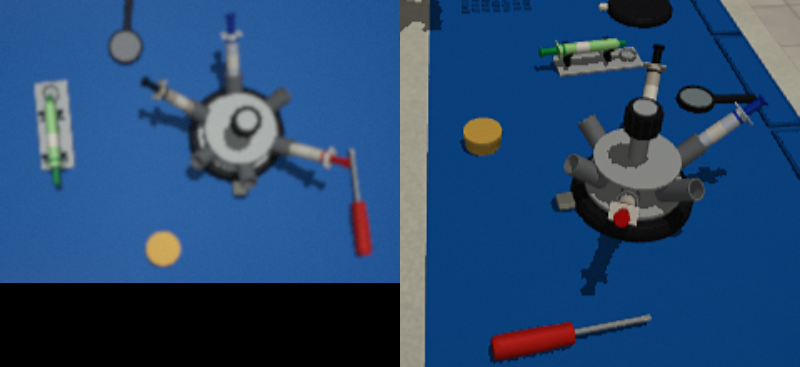

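```bash
python3 -c "
from rig import workorder
print(workorder.close_job())"
```

```text
the job is handed in; nothing more can be done
None
```

The green syringe is lying in both saddles of the rest, cap over the drip cup. I handed the job in at about 22 s of the 64 s allowed.

- **Turning:** I gripped the knob and turned the rack about 130° counter-clockwise. The green pocket then stood within a few degrees of the pointer line and stayed at rest.
- **Drawing out:** I gripped the bare barrel about 86 mm from the tip and pulled the syringe straight out along its axis.
- **Laying down:** The tool only points down, so the syringe arrived tilted about 36°. I lowered its front onto the cup-side saddle and let it turn level in a light 20 N grip. The readings between moves showed at most about 12 N at the wrist. I opened the fingers only once it sat in both saddles.

**Last checks:** The tilt was about 0.2° and the axis about 37 mm high. The syringe was centred across the rest to within about 1 mm. Its middle was about 4 mm from the seat towards the robot, and the tip about 67 mm along the rest towards the cup. In the final pictures the other three syringes are in their pockets, and the tin, loupe and screwdriver look undisturbed. The arm is clear of everything.

The two cameras disagreed by 2–3° on the green syringe's angle on the rack and by a few mm in position. That is well inside the tolerance. No check failed.

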